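# Measure a data cartridge and seat it in its bay of the dock

## Robot

A 6-joint arm with a two-finger parallel gripper is mounted at the origin on the work surface. World frame = base frame: x ahead of the robot, y to its left, z up, the work surface at z = 0. Lengths are in m, angles in rad, forces in N, time in s.
With the tool pointing down it reaches from about 0.3 to 0.875 m from the base axis. Payload 6.4 kg.
Tool frame: the origin (TCP) lies midway between the tips of the shut fingers; the grasp point (between the pads) lies 19 mm behind it; z points along the fingers, y is the line along which they close (so a half turn about z gives the same grasp; the last joint's range is limited). The gripper opens to 85 mm and grips with 20 to 120 N. Pads are 22 mm wide; open, the fingers measure 114 mm over their backs; the gripper's body (76 mm by 85 mm) begins 54 mm behind the grasp point. The pads swing forward as they close: fully open they stand 13 mm farther back than shut.
Start: joints at [-1.511, 0.181, 1.607, -0, 1.354, -0.206], TCP at [0.151, -0.555, 0.231] pointing down, gripper open.
Joint ranges: [-2.99, 2.99], [-0.89, 2.07], [0.3, 2.58], [-1.14, 4.28], [0, 2.63], [-3.12, 3.12]. Speed limits (rad/s): [2.57, 2.57, 3.01, 3.14, 3.14, 3.14].

## Interface

Orientations are given as a unit quaternion [w, x, y, z].
In Python, from bench import sensors, vision, ctrl gives the robot as it stands.
- The arm moves only by the tool carry_out, never from a script. Its argument "deltas" is text: rows parted by semicolons, each of 7 numbers parted by spaces: the shift along the tool's x, y, z in mm, then the turn, a rotation vector about the tool's x, y, z in rad, then the closure, from 0 (fully open) to 1 (shut). In form: tx ty tz ax ay az claw; .... A call has 1 to 12 rows; each row is the pose to reach, as a shift and turn from the pose commanded when the call began, along the tool's axes at that moment; what a row does not reach only later rows make up. A row lasts 1/8 s, in which the tool goes at most 62.5 mm and 10.7 degrees, less where a joint would pass 70% of its speed; a pose out of reach is approached as far as the arm can. A call with a gripper value outside its range is refused whole. The fingers move at their own pace and stop on an object; the grip force is fixed at half the most. Time passes only in rows, so rows that repeat a pose let the fingers close. It gives the time, the measured TCP pose, the force, the opening and the grip force at its end, in the units of the state.
- sensors.get_obs(): the state, without advancing time (a new reading comes with each control period).
- vision.camera(name): name is "side" or "top" or "wrist"; returns the picture (420x560x3 uint8, blue, green, red); there is no depth.
- vision.camera_model(name): a dict with "K" (3x3 intrinsics, pixels), "extrinsics" (4x4, takes a point from world to camera coordinates); the wrist camera has in their place "hand_eye" (4x4, takes a point from camera to tool coordinates, whose origin is the TCP and whose axes are the flange's). Camera axes: x right, y down, z forward; pixel columns grow to the right and rows downward; lengths in m; the calibration is good to about 2 mm. A picture is of the moment at which its call begins: read the wrist's pose just before it. camera_model takes no time and is no camera call.
- ctrl.hand_in(): hands the job in; it is judged then, once.
The state is a dict: "time_s": time; "q": joint angles; "dq": joint speeds; "joint_efforts": joint torques, N m; "eef_pos": TCP position; "eef_rot": TCP orientation; "wrist_force": force on the tool from outside, world axes, zero at the start; "torque": the same for the moment, N m; "opening": opening from 0.0 (shut) to 1.0 (fully open); "grasp_force": force on a finger pad.
Only numpy, scipy, OpenCV 4.12 (cv2) and the standard library are available. Lean on these libraries where they do the work, as an engineer would, in place of code of your own. Each camera call takes 0.05 s, during which the arm holds its last target. There are 200 camera calls.

## Task

Take the data cartridge that stands on the round mat, find out how thick it is by pinching it, and push it down fully home, upright, in the bay of the three-bay dock that is made for that thickness, then let it go. Do not try it in a bay it does not belong to, press it in gently (about 10 N does it, 20 N breaks the connector), and leave the other two cartridges and the rest of the desk as they are.

Things in the scene. Friction and masses are not known exactly. Their poses are not given: they have to be found in the camera images.
- cart_p_centre (a point): centre (half-way up) of one of three look-alike black data cartridges: upright slabs standing on their edge, 70 mm long (own x), 80 mm tall (own z), 160 g or so, plastic case. The thickness (own y) is 12 mm, 16 mm or 20 mm, one of each; the names do not tell which is which (measure it). It is grasped from above across its thickness.
- cart_q_centre (a point): centre (half-way up) of one of three look-alike black data cartridges: upright slabs standing on their edge, 70 mm long (own x), 80 mm tall (own z), 160 g or so, plastic case. The thickness (own y) is 12 mm, 16 mm or 20 mm, one of each; the names do not tell which is which (measure it). It is grasped from above across its thickness.
- cart_r_centre (a point): centre (half-way up) of one of three look-alike black data cartridges: upright slabs standing on their edge, 70 mm long (own x), 80 mm tall (own z), 160 g or so, plastic case. The thickness (own y) is 12 mm, 16 mm or 20 mm, one of each; the names do not tell which is which (measure it). It is grasped from above across its thickness.
- bay_narrow: narrow bay of the dock (at the end on the robot's left, 66 mm from the middle bay), for the 12 mm cartridge: aluminium block 36 mm wide (y), 86 long (x), 45 tall, with an upright slot open at the top, 73 mm long (x) by 14 mm wide (y), its mouth bevelled 2 mm. Origin: slot centre at the block's underside, 12 mm above the table; mouth 45 mm above it. 
- bay_medium: medium bay of the dock (in the middle), for the 16 mm cartridge: aluminium block 40 mm wide (y), 86 long (x), 45 tall, with an upright slot open at the top, 73 mm long (x) by 18 mm wide (y), its mouth bevelled 2 mm. Origin: slot centre at the block's underside, 12 mm above the table; mouth 45 mm above it. 
- bay_wide: wide bay of the dock (at the end on the robot's right, 66 mm from the middle bay), for the 20 mm cartridge: aluminium block 44 mm wide (y), 86 long (x), 45 tall, with an upright slot open at the top, 73 mm long (x) by 22 mm wide (y), its mouth bevelled 2 mm. Origin: slot centre at the block's underside, 12 mm above the table; mouth 45 mm above it. 
- sled_narrow (a joint): connector sled in the narrow bay's slot: how far it is pressed (m), 0 = up, 0.008 = at its stop, starting at 0 to 0.002. A cartridge in the slot stands on it and pushes it down; it yields at about 5 N and stays where it is left. At the stop its top is 10 to 18 mm above the bay's origin, not told where: press until it firms up, on a rubber bumper (4 N per mm, 3 mm).
- sled_medium (a joint): connector sled in the medium bay's slot: how far it is pressed (m), 0 = up, 0.008 = at its stop, starting at 0 to 0.002. A cartridge in the slot stands on it and pushes it down; it yields at about 5 N and stays where it is left. At the stop its top is 10 to 18 mm above the bay's origin, not told where: press until it firms up, on a rubber bumper (4 N per mm, 3 mm).
- sled_wide (a joint): connector sled in the wide bay's slot: how far it is pressed (m), 0 = up, 0.008 = at its stop, starting at 0 to 0.002. A cartridge in the slot stands on it and pushes it down; it yields at about 5 N and stays where it is left. At the stop its top is 10 to 18 mm above the bay's origin, not told where: press until it firms up, on a rubber bumper (4 N per mm, 3 mm).
- round_mat_top (a point): centre of the top of the fixed round brown mat, 170 mm across, 3 mm thick; the cartridge to be filed stands on it within 15 mm of its centre. The other two stand on a square-cornered cork mat (130 x 160 mm) farther to the right.
- eraser: white eraser 18 x 36 x 12 mm, on the round mat on its far side; origin at its underside: a bystander, leave it alone
- note_block: yellow note block 76 x 76 x 22 mm; origin at its underside: a bystander, leave it alone
- mug: white mug, 85 mm tall; origin at its underside: a bystander, leave it alone
- stapler: stapler 120 x 34 x 46 mm; origin at its underside: a bystander, leave it alone
- pen_cup: square pen cup 80 x 80 x 100 mm, pens up to 150 mm; origin at its underside: a bystander, leave it alone
- mouse: black computer mouse 105 x 60 x 32 mm; origin at its underside: a bystander, leave it alone
- clip_tin: round steel tin, 64 mm across, 26 mm tall; origin at its underside: a bystander, leave it alone
Mind the look-alikes: they are no part of the job. What is shaped like the part that bears round_mat_top but white is not meant.

How it is judged:
On the way, in this order (a step that is already met when the one before it is completed fails the run):
1. a cartridge is held between the fingers and lifted (((height (world z) of cart_p_centre above 0.085 m and contact force between the fingers and cart_p above 1 N) or (height (world z) of cart_q_centre above 0.085 m and contact force between the fingers and cart_q above 1 N) or (height (world z) of cart_r_centre above 0.085 m and contact force between the fingers and cart_r above 1 N))), for 0.2 s.
2. the cartridge is fully home in the bay for its thickness (((value of joint sled_medium above 0.0062 m and z of cart_p_centre in the frame of bay_medium below 0.061 m and x of cart_p_centre in the frame of bay_medium between -0.005 and 0.005 m and y of cart_p_centre in the frame of bay_medium between -0.004 and 0.004 m and angle between cart_p_centre's own z axis and vertical below 0.08 rad and angle between the x axis of cart_p_centre and the x axis of bay_medium, either way round below 0.1 rad) or (value of joint sled_wide above 0.0062 m and z of cart_q_centre in the frame of bay_wide below 0.061 m and x of cart_q_centre in the frame of bay_wide between -0.005 and 0.005 m and y of cart_q_centre in the frame of bay_wide between -0.004 and 0.004 m and angle between cart_q_centre's own z axis and vertical below 0.08 rad and angle between the x axis of cart_q_centre and the x axis of bay_wide, either way round below 0.1 rad) or (value of joint sled_narrow above 0.0062 m and z of cart_r_centre in the frame of bay_narrow below 0.061 m and x of cart_r_centre in the frame of bay_narrow between -0.005 and 0.005 m and y of cart_r_centre in the frame of bay_narrow between -0.004 and 0.004 m and angle between cart_r_centre's own z axis and vertical below 0.08 rad and angle between the x axis of cart_r_centre and the x axis of bay_narrow, either way round below 0.1 rad))), for 0.2 s.
At the end, for the whole second after the job is handed in: the cartridge from the round mat stands fully home in the bay made for its thickness (its sled pressed to within 1.8 mm of its stop, upright within 0.08 rad, at rest), the round mat bears no cartridge, the other two cartridges still stand where they stood (within 20 mm) ((((value of joint sled_medium above 0.0062 m and z of cart_p_centre in the frame of bay_medium below 0.061 m and x of cart_p_centre in the frame of bay_medium between -0.005 and 0.005 m and y of cart_p_centre in the frame of bay_medium between -0.004 and 0.004 m and angle between cart_p_centre's own z axis and vertical below 0.08 rad and angle between the x axis of cart_p_centre and the x axis of bay_medium, either way round below 0.1 rad) and linear speed of cart_p below 0.01 m/s and horizontal distance between each of cart_p_centre, cart_q_centre, cart_r_centre and round_mat_top above 0.1 m and distance of each of cart_q_centre, cart_r_centre from where it was at the start of the episode below 0.02 m and angle between each of cart_q_centre, cart_r_centre's own z axis and vertical below 0.1 rad) or ((value of joint sled_wide above 0.0062 m and z of cart_q_centre in the frame of bay_wide below 0.061 m and x of cart_q_centre in the frame of bay_wide between -0.005 and 0.005 m and y of cart_q_centre in the frame of bay_wide between -0.004 and 0.004 m and angle between cart_q_centre's own z axis and vertical below 0.08 rad and angle between the x axis of cart_q_centre and the x axis of bay_wide, either way round below 0.1 rad) and linear speed of cart_q below 0.01 m/s and horizontal distance between each of cart_p_centre, cart_q_centre, cart_r_centre and round_mat_top above 0.1 m and distance of each of cart_p_centre, cart_r_centre from where it was at the start of the episode below 0.02 m and angle between each of cart_p_centre, cart_r_centre's own z axis and vertical below 0.1 rad) or ((value of joint sled_narrow above 0.0062 m and z of cart_r_centre in the frame of bay_narrow below 0.061 m and x of cart_r_centre in the frame of bay_narrow between -0.005 and 0.005 m and y of cart_r_centre in the frame of bay_narrow between -0.004 and 0.004 m and angle between cart_r_centre's own z axis and vertical below 0.08 rad and angle between the x axis of cart_r_centre and the x axis of bay_narrow, either way round below 0.1 rad) and linear speed of cart_r below 0.01 m/s and horizontal distance between each of cart_p_centre, cart_q_centre, cart_r_centre and round_mat_top above 0.1 m and distance of each of cart_p_centre, cart_q_centre from where it was at the start of the episode below 0.02 m and angle between each of cart_p_centre, cart_q_centre's own z axis and vertical below 0.1 rad))); the robot touches nothing.
It fails at once if a cartridge pushed against a bay made for another thickness (over 2 N) (contact force between any of cart_p, cart_r and bay_wide above 2 N or contact force between any of cart_p, cart_q and bay_narrow above 2 N or contact force between any of cart_q, cart_r and bay_medium above 2 N).
It fails at once if a cartridge pressed on the connector sled with over 20 N, or jammed in its slot with over 50 N (contact force between cart_p and sled_medium above 20 N or contact force between cart_q and sled_wide above 20 N or contact force between cart_r and sled_narrow above 20 N or contact force between cart_p and bay_medium above 50 N or contact force between cart_q and bay_wide above 50 N or contact force between cart_r and bay_narrow above 50 N).
It fails at once if a bystander moved by more than 30 mm (distance of any of eraser, note_block, mug, stapler, pen_cup, mouse, clip_tin from where it was at the start of the episode above 0.03 m).
It also fails if it takes over 45 s, if anything falls off the work surface, if the arm or the gripper's body presses on something with over 40 N, if the wrist force passes 120 N, or if a joint passes its speed limit or range.

## Working session

There is one attempt and no reset: what is moved stays moved. The work goes in short steps, Python scripts to look and compute and a tool call to move; the robot and the scene stay as the last step left them, time stands still between calls to the robot, and variables do not carry over. Pictures are saved under pics/ and viewed, at most 10 in all, crops included, and the job is handed in when it is done.

Besides the shell and the picture viewer there is one more tool, called after ">>>" as name(argument=value, ...) on one line, values as JSON. carry_out: Moves the arm, as the interface text tells. Its arguments: {"type":"object","properties":{"deltas":{"type":"string"}},"required":["deltas"]}

```bash
mkdir -p pics; cat > h.py <<'E'
import numpy as np, cv2
from bench import sensors, vision, ctrl
from scipy.spatial.transform import Rotation as R
def pose():
    o=sensors.get_obs(); T=np.eye(4); w,x,y,z=o["eef_rot"]
    T[:3,:3]=R.from_quat([x,y,z,w]).as_matrix(); T[:3,3]=o["eef_pos"]; return T
def cam(name):
    m=vision.camera_model(name); K=np.array(m["K"])
    if name=="wrist": X=pose()@np.array(m["hand_eye"])
    else: X=np.linalg.inv(np.array(m["extrinsics"]))
    return K,X
def onplane(K,X,uv,z):
    uv=np.atleast_2d(np.float64(uv)); d=np.c_[uv,np.ones(len(uv))]@np.linalg.inv(K).T@X[:3,:3].T
    return X[:3,3]+d*((z-X[2,3])/d[:,2])[:,None]
def proj(K,X,p):
    c=(np.atleast_2d(p)-X[:3,3])@X[:3,:3]; q=c@K.T; return q[:,:2]/q[:,2:]
E
python3 - <<'E'
from h import *
for n in ["top","side"]:
    K,X=cam(n); im=vision.camera(n); cv2.imwrite(f"pics/{n}1.png",im); print(n,K.round(1).tolist(),X.round(3).tolist())
print(pose().round(3).tolist(), sensors.get_obs()["time_s"], vision.camera_model("wrist"))
E
```

```text
top [[460.6, 0.0, 278.9], [0.0, 460.6, 212.7], [0.0, 0.0, 1.0]] [[0.021, -0.992, 0.126, 0.299], [-1.0, -0.019, 0.016, -0.017], [-0.014, -0.127, -0.992, 1.473], [0.0, 0.0, 0.0, 1.0]]
side [[424.3, 0.0, 286.3], [0.0, 424.3, 206.4], [0.0, 0.0, 1.0]] [[0.988, -0.123, 0.096, 0.359], [-0.156, -0.755, 0.636, -0.912], [-0.006, -0.643, -0.765, 1.122], [0.0, 0.0, 0.0, 1.0]]
[[0.965, 0.263, -0.0, 0.151], [0.263, -0.965, 0.002, -0.554], [0.0, -0.002, -1.0, 0.23], [0.0, 0.0, 0.0, 1.0]] 0.1 {'K': array([[317.39435473,   0.        , 288.25384814],
       [  0.        , 317.39435473, 212.68130718],
       [  0.        ,   0.        ,   1.        ]]), 'hand_eye': array([[ 4.73810547e-04, -9.63910461e-01, -2.66226218e-01,
         6.58946935e-02],
       [ 9.99999683e-01,  6.27122722e-04, -4.90859827e-04,
        -8.57909750e-04],
       [ 6.40101433e-04, -2.66225901e-01,  9.63910452e-01,
        -1.43658082e-01],
       [ 0.00000000e+00,  0.00000000e+00,  0.00000000e+00,
         1.00000000e+00]])}
```

View pics/top1.png

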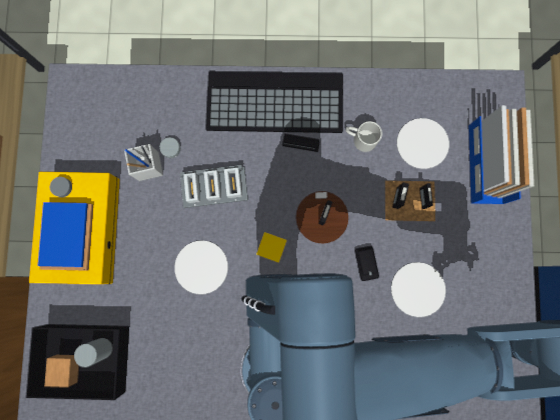

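View pics/side1.png

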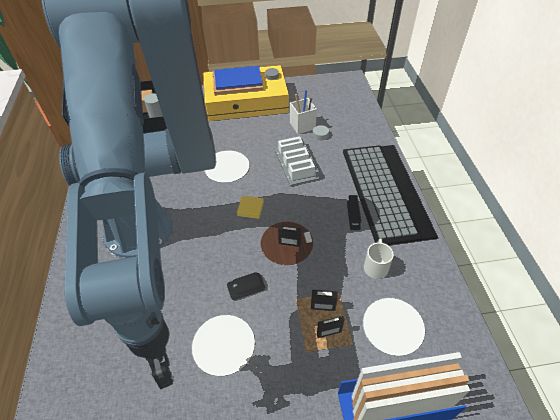

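Top view: the brown round mat is at (322,217), with the target cartridge at about (326,211) and the white eraser at (321,195). The three white discs at (201,267), (423,143) and (418,290) are look-alike mats and are not meant. The two cartridges at (400,195) and (426,196) stand on the cork mat, so they stay put. The dock is at (214,186), with the narrow bay on the left. The side view shows the same: cartridge (289,236), dock (296,160).

```bash
python3 - <<'E'
from h import *
K,X=cam("top"); im=cv2.imread("pics/top1.png")
hsv=cv2.cvtColor(im,cv2.COLOR_BGR2HSV)
c=im[140:250,165:355]; cv2.imwrite("pics/crop1.png",cv2.resize(c,None,fx=4,fy=4,interpolation=cv2.INTER_CUBIC))
print(onplane(K,X,[[322,217]],.003).round(3), "cart top",onplane(K,X,[[326,209]],.083).round(3),"dock top",onplane(K,X,[[191,188],[212,186],[233,183]],.057).round(3))
T=pose()
E
```

```text
[[ 0.475 -0.132  0.003]] cart top [[ 0.49  -0.138  0.083]] dock top [[0.552 0.282 0.057]
 [0.559 0.217 0.057]
 [0.57  0.151 0.057]]
```

View pics/crop1.png

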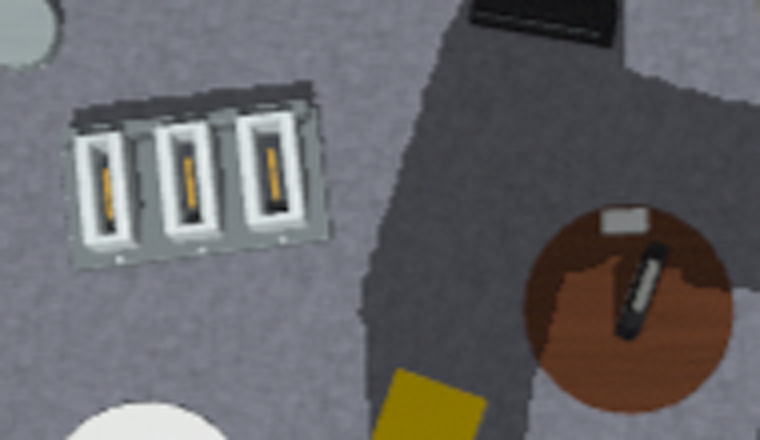

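Confirmed: the brown mat bears the cartridge, whose long axis is yawed about −18°. I'll move above it for a closer look.

>>> carry_out(deltas="430 -315 0 0 0 0.59 0; 430 -315 0 0 0 0.59 0; 430 -315 0 0 0 0.59 0; 430 -315 0 0 0 0.59 0; 430 -315 0 0 0 0.59 0; 430 -315 0 0 0 0.59 0; 430 -315 0 0 0 0.59 0; 430 -315 0 0 0 0.59 0; 430 -315 0 0 0 0.59 0; 430 -315 0 0 0 0.59 0; 430 -315 0 0 0 0.59 0; 430 -315 0 0 0 0.59 0")

```text
time_s: 1.6
eef_pos: [0.4826, -0.1389, 0.2311]
eef_rot: [0.0, 0.987, -0.162, -0.0]
wrist_force: [-0.7, -0.3, 0.4]
opening: 1.003
grasp_force: 0.0
```

```bash
python3 - <<'E'
from h import *
K,X=cam("wrist"); im=vision.camera("wrist"); cv2.imwrite("pics/w1.png",im); np.savez("w1.npz",K=K,X=X)
print(pose().round(4).tolist(), sensors.get_obs()["time_s"])
E
```

```text
[[0.9473, -0.3203, -0.0003, 0.4826], [-0.3203, -0.9473, -0.0, -0.1389], [-0.0002, 0.0001, -1.0, 0.2312], [0.0, 0.0, 0.0, 1.0]] 1.65
```

View pics/w1.png

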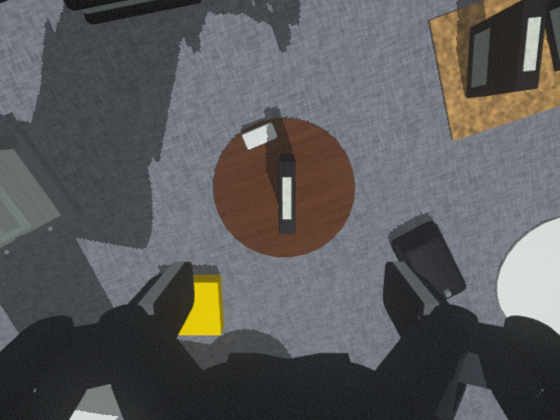

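The wrist view shows the target cartridge's top face at about (287,198), nearly aligned with the image columns, and the eraser at (259,136). Next I'll measure the label and the dark outline.

```bash
python3 - <<'E'
from h import *
d=np.load("w1.npz");K,X=d["K"],d["X"]; im=cv2.imread("pics/w1.png"); T=pose()
sub=im[140:250,265:310]; g=sub.max(2)
sat=sub.max(2).astype(int)-sub.min(2)
def rep(m,n):
    m=m.astype(np.uint8); k,l,s,c=cv2.connectedComponentsWithStats(m)
    i=1+np.argmax(s[1:,4]); cn=cv2.findContours((l==i).astype(np.uint8),0,1)[0][0]
    r=cv2.minAreaRect(cn); b=cv2.boxPoints(r)+[265,140]; ct=np.array(r[0])+[265,140]
    print(n,ct.round(1),b.round(1).tolist(),onplane(K,X,ct,.083).round(4),"\n tool mm",((onplane(K,X,np.vstack([ct,b]),.083)-T[:3,3])@T[:3,:3]*1000).round(1).tolist())
rep((g>120)&(sat<60),"label"); rep((sat<16)&(g<60),"dark")
print(g[::3,21:23].T.tolist())
E
```

```text
label [286.5 198. ] [[282.0, 177.0], [291.0, 177.0], [291.0, 219.0], [282.0, 219.0]] [[ 0.4824 -0.1371  0.083 ]] 
 tool mm [[-0.8, -1.7, 148.2], [19.1, -5.8, 148.2], [19.1, 2.5, 148.2], [-21.4, 2.6, 148.2], [-21.4, -6.0, 148.2]]
dark [285.5 192.5] [[277.0, 153.0], [294.0, 153.0], [294.0, 232.0], [277.0, 232.0]] [[ 0.4877 -0.1379  0.083 ]] 
 tool mm [[4.5, -2.6, 148.2], [41.0, -10.2, 148.2], [41.0, 5.2, 148.2], [-34.5, 5.6, 148.2], [-34.6, -10.9, 148.2]]
[[61, 58, 60, 63, 60, 41, 40, 41, 52, 48, 51, 54, 67, 212, 211, 218, 211, 208, 209, 215, 216, 213, 209, 210, 218, 214, 217, 53, 61, 58, 61, 66, 91, 100, 88, 95, 95], [66, 65, 62, 60, 61, 38, 37, 45, 48, 48, 50, 55, 64, 211, 212, 217, 208, 212, 212, 217, 217, 216, 213, 211, 209, 214, 212, 58, 58, 57, 59, 66, 92, 99, 96, 97, 99]]
```

>>> carry_out(deltas="-1 -2 60 0 0 0 0; -1 -2 110 0 0 0 0; -1 -2 150 0 0 0 0; -1 -2 175 0 0 0 0; -1 -2 183 0 0 0 0; -1 -2 183 0 0 0 0; -1 -2 183 0 0 0 0.5; -1 -2 183 0 0 0 1; -1 -2 183 0 0 0 1; -1 -2 183 0 0 0 1; -1 -2 183 0 0 0 1; -1 -2 183 0 0 0 1")

```text
time_s: 3.15
eef_pos: [0.4832, -0.1358, 0.0487]
eef_rot: [0.0, 0.987, -0.161, 0.0]
wrist_force: [-0.6, 0.9, 4.6]
opening: 0.177
grasp_force: 59.7
```

Opening 0.177 × 85 mm is about 15 mm; allowing for the finger swing it is about 16 mm. That is the 16 mm cartridge, so it goes in the medium bay. I'll lift it and move to a stance short of the dock.

>>> carry_out(deltas="0 0 -30 0 0 0 1; 0 0 -80 0 0 0 1; 0 0 -130 0 0 0 1; 0 0 -155 0 0 0 1; -25 -60 -155 0 0 -0.1 1; -50 -110 -155 0 0 -0.2 1; -70 -165 -155 0 0 -0.3 1; -90 -220 -155 0 0 -0.4 1; -110 -270 -155 0 0 -0.46 1; -130 -314 -155 0 0 -0.46 1; -130 -314 -155 0 0 -0.46 1; -130 -314 -155 0 0 -0.46 1")

```text
time_s: 4.65
eef_pos: [0.4593, 0.2031, 0.2027]
eef_rot: [0.0, 0.998, 0.068, -0.001]
wrist_force: [0.0, 0.3, -1.7]
opening: 0.178
grasp_force: 59.4
```

```bash
python3 - <<'E'
from h import *
K,X=cam("wrist"); im=vision.camera("wrist"); cv2.imwrite("pics/w2.png",im); np.savez("w2.npz",K=K,X=X,T=pose())
cv2.imwrite("pics/top2.png",vision.camera("top")); cv2.imwrite("pics/side2.png",vision.camera("side"))
print(pose().round(4).tolist(), sensors.get_obs())
E
```

```text
[[0.991, 0.1336, -0.0003, 0.4599], [0.1336, -0.991, -0.0004, 0.2022], [-0.0004, 0.0003, -1.0, 0.2031], [0.0, 0.0, 0.0, 1.0]] {'time_s': 4.8, 'q': array([ 1.77691956e-01,  4.56307016e-02,  1.81541001e+00, -3.00798288e-04,
        1.28095867e+00,  1.61454444e+00]), 'dq': array([-0.00300059, -0.00397212, -0.0032222 ,  0.00211428,  0.00091178,
        0.00185747]), 'joint_efforts': array([ 4.13193293e-01, -3.71049643e+01, -3.47124016e+01,  1.95849733e-02,
        5.65521725e-03, -5.94479585e-03]), 'eef_pos': array([0.45987467, 0.2021782 , 0.20307714]), 'eef_rot': array([ 1.65705517e-04,  9.97755309e-01,  6.69647811e-02, -1.86196383e-04]), 'wrist_force': array([-0.08851411,  0.42291683, -1.89175366]), 'torque': array([0.01927159, 0.03526918, 0.01827743]), 'grasp_force': 59.439414739608765, 'opening': 0.17893436607210944}
```

View pics/w2.png

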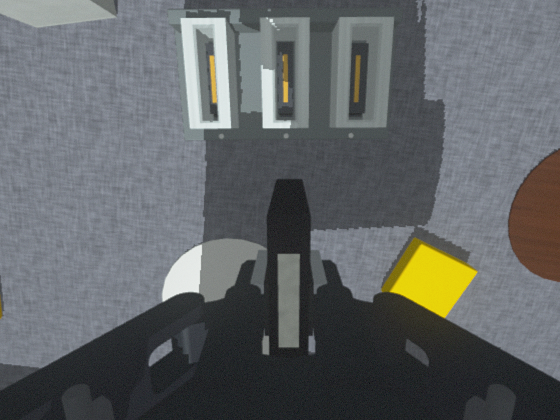

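Wrist view: three bays, narrow at (207,73), medium at (286,73), wide at (361,73), with the held cartridge below at (288,300). I'll enlarge the dock.

```bash
python3 - <<'E'
from h import *
im=cv2.imread("pics/w2.png"); c=im[5:140,170:400]; cv2.imwrite("pics/crop2.png",cv2.resize(c,None,fx=3.4,fy=3.4,interpolation=cv2.INTER_LINEAR))
g=cv2.cvtColor(im,cv2.COLOR_BGR2GRAY)
for v in (30,75,115): print(v,g[v-2:v+3,255:316].mean(0).astype(int).tolist())
for u in (266,300): print(u,g[8:34,u-2:u+3].mean(1).astype(int).tolist(),g[112:140,u-2:u+3].mean(1).astype(int).tolist())
E
```

```text
30 [94, 93, 93, 87, 95, 119, 137, 139, 141, 141, 142, 144, 143, 143, 144, 140, 133, 125, 121, 116, 115, 117, 128, 130, 124, 114, 112, 112, 114, 113, 114, 113, 113, 111, 114, 114, 113, 112, 114, 113, 115, 119, 123, 130, 137, 139, 140, 143, 144, 143, 141, 140, 141, 137, 115, 76, 73, 72, 71, 75, 72]
75 [136, 137, 137, 135, 135, 144, 187, 226, 226, 227, 227, 228, 228, 229, 228, 229, 227, 210, 189, 174, 120, 101, 88, 86, 89, 90, 93, 104, 128, 115, 112, 113, 104, 67, 62, 64, 63, 65, 76, 91, 110, 120, 124, 133, 137, 136, 138, 143, 143, 141, 139, 140, 140, 131, 97, 83, 83, 84, 82, 83, 82]
115 [85, 85, 87, 86, 84, 84, 98, 160, 226, 227, 225, 227, 227, 226, 227, 227, 229, 223, 199, 179, 144, 109, 89, 80, 70, 63, 61, 63, 61, 64, 62, 63, 61, 64, 61, 60, 63, 71, 82, 89, 109, 120, 124, 132, 133, 134, 135, 137, 138, 137, 136, 136, 136, 125, 87, 82, 82, 82, 82, 82, 81]
266 [82, 89, 93, 84, 80, 81, 81, 80, 84, 127, 159, 149, 142, 141, 143, 143, 142, 142, 141, 143, 142, 143, 143, 142, 143, 143] [227, 227, 226, 227, 227, 226, 227, 227, 227, 225, 227, 226, 226, 227, 228, 229, 142, 86, 82, 83, 84, 83, 85, 83, 82, 82, 81, 78]
300 [79, 79, 82, 81, 80, 82, 82, 79, 82, 118, 136, 139, 139, 139, 140, 139, 138, 138, 137, 137, 137, 138, 138, 139, 138, 137] [135, 134, 135, 134, 135, 133, 135, 133, 133, 133, 135, 132, 135, 134, 134, 123, 92, 82, 83, 82, 81, 82, 81, 81, 82, 81, 78, 77]
```

View pics/crop2.png

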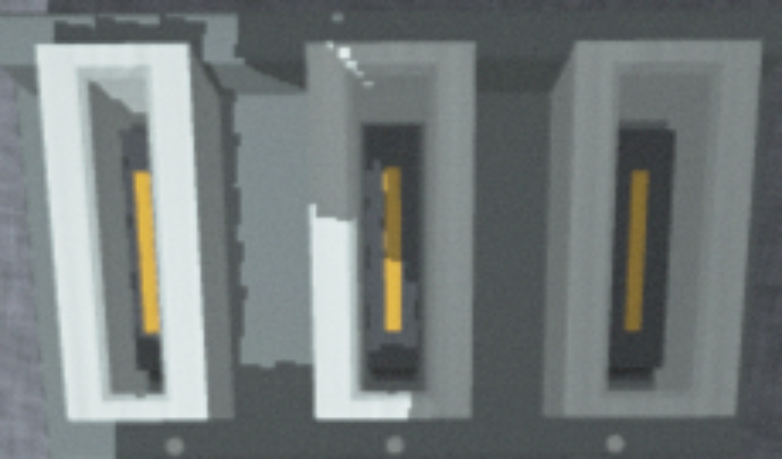

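The crop shows the medium block's top rim clean: corners at about (259.3,17), (309.2,17), (308.4,128) and (262.7,128) in the full image.

```bash
python3 - <<'E'
from h import *
d=np.load("w2.npz");K,X,T=d["K"],d["X"],d["T"]
P=onplane(K,X,[[259.6,17.2],[309.5,17.2],[309,128],[262.7,128]],.057)
print("rim",P.round(4).tolist(),P.mean(0).round(4), "len",np.linalg.norm(P[0]-P[3]),np.linalg.norm(P[1]-P[2]),"wid",np.linalg.norm(P[0]-P[1]),np.linalg.norm(P[2]-P[3]))
m=(P[:2].mean(0)-P[2:].mean(0)); print("yaw",np.arctan2(m[1],m[0]),"tool",np.arctan2(T[1,0],T[0,0]))
# blocks of narrow and wide outer rims
O=onplane(K,X,[[180.5,18],[393.5,17],[386.5,127.5],[190,128]],.057); w=O[0]-O[1]; w2=O[3]-O[2]
print("outer",O.mean(0).round(4),np.linalg.norm(w),np.linalg.norm(w2),"yaw",np.arctan2(-w[0],w[1]),np.arctan2(-w2[0],w2[1]))
# cart label in hand
im=cv2.imread("pics/w2.png").astype(int); g=im.max(2); mk=((g>100)&((g-im.min(2))<40)).astype(np.uint8); mk[:245]=0; mk[355:]=0; mk[:,:272]=0; mk[:,304:]=0
k,l,s,c=cv2.connectedComponentsWithStats(mk); i=1+np.argmax(s[1:,4]); r=cv2.minAreaRect(cv2.findContours((l==i).astype(np.uint8),0,1)[0][0])
ztop=T[2,3]+.083-.0487; Q=onplane(K,X,np.vstack([r[0],cv2.boxPoints(r)]),ztop)
print(r,((Q-T[:3,3])@T[:3,:3]*1000).round(1).tolist())
print("bay in tool mm",((P.mean(0)-T[:3,3])@T[:3,:3]*1000).round(1))
E
```

```text
rim [[0.6042, 0.2472, 0.057], [0.6097, 0.2073, 0.057], [0.5242, 0.1943, 0.057], [0.5186, 0.2347, 0.057]] [0.5641 0.2209 0.057 ] len 0.08648092992295897 0.08648680930114983 wid 0.04030713902598124 0.04077245015696496
yaw 0.14719946494800443 tool 0.13531461897892633
outer [0.5644 0.2189 0.057 ] 0.17209358313938244 0.17300631083391244 yaw 0.14127227177835022 0.13953952978810485
((288.5, 300.0), (92.0, 21.0), 90.0) [[0.4, -1.2, -34.3], [19.6, -5.1, -34.3], [19.6, 2.7, -34.3], [-20.4, 3.1, -34.3], [-20.5, -5.4, -34.3]]
bay in tool mm [106.2  -4.1 145.7]
```

>>> carry_out(deltas="40 -1 0 0 0 -0.008 1; 80 -2 0 0 0 -0.008 1; 106 -2 0 0 0 -0.008 1; 106 -2 40 0 0 -0.008 1; 106 -2 70 0 0 -0.008 1; 106 -2 88 0 0 -0.008 1; 106 -2 92 0 0 -0.008 1; 106 -2 92 0 0 -0.008 1; 106 -2 92 0 0 -0.008 1")

```text
time_s: 5.92
eef_pos: [0.5655, 0.2198, 0.1128]
eef_rot: [-0.0, 0.997, 0.072, 0.001]
wrist_force: [-0.1, -0.1, -2.7]
opening: 0.177
grasp_force: 59.5
```

```bash
python3 - <<'E'
from h import *
K,X=cam("wrist"); im=vision.camera("wrist"); cv2.imwrite("pics/w3.png",im); np.savez("w3.npz",K=K,X=X,T=pose())
cv2.imwrite("pics/top3.png",vision.camera("top")); cv2.imwrite("pics/side3.png",vision.camera("side"))
print(pose().round(4).tolist(), sensors.get_obs()["wrist_force"])
c=im[120:390,150:430]; cv2.imwrite("pics/crop3.png",cv2.resize(c,None,fx=2.2,fy=2.2))
E
```

```text
[[0.9897, 0.1435, 0.0017, 0.565], [0.1434, -0.9897, 0.0003, 0.2199], [0.0017, -0.0001, -1.0, 0.1123], [0.0, 0.0, 0.0, 1.0]] [ 0.62356959 -0.94091148 -0.10905822]
```

View pics/crop3.png

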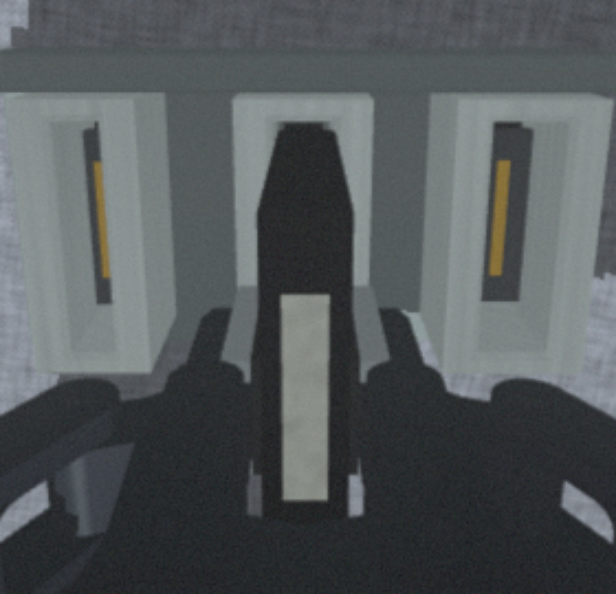

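The crop shows the cartridge's lower far edge centred at u≈306 against the medium rim's centre at 303, so it is about 0.9 mm too far right. Next is a check along the length.

```bash
python3 - <<'E'
from h import *
d=np.load("w3.npz");K,X,T=d["K"],d["X"],d["T"]; im=cv2.imread("pics/w3.png"); g=cv2.cvtColor(im,cv2.COLOR_BGR2GRAY)
zb=T[2,3]-.0457
for v in (168,172,182): print(v,g[v-1:v+2,252:324].mean(0).astype(int).tolist())
print(g[155:185,285:293].mean(1).astype(int).tolist(),zb)
f=lambda uv,z:((onplane(K,X,uv,z)-T[:3,3])@T[:3,:3]*1000).round(1)
print("rim",f([[256.2,163.2],[319.5,163.2]],.057),"cart bottom",f([[277.5,176],[301.5,176]],zb))
E
```

```text
168 [88, 89, 89, 109, 143, 144, 144, 143, 146, 145, 146, 149, 149, 148, 145, 146, 148, 147, 147, 146, 148, 146, 148, 144, 144, 144, 146, 148, 147, 148, 146, 146, 144, 144, 142, 145, 146, 150, 150, 151, 150, 147, 146, 145, 143, 145, 145, 147, 147, 146, 147, 145, 146, 144, 142, 145, 144, 143, 149, 151, 152, 147, 147, 144, 146, 144, 147, 136, 93, 88, 86, 90]
172 [88, 87, 88, 108, 142, 144, 144, 144, 145, 146, 146, 150, 149, 147, 147, 146, 146, 149, 146, 141, 143, 143, 140, 141, 139, 139, 142, 141, 144, 143, 144, 142, 140, 140, 140, 142, 142, 143, 144, 143, 143, 141, 141, 140, 142, 142, 143, 143, 143, 140, 142, 142, 141, 141, 142, 144, 145, 147, 148, 150, 148, 149, 147, 144, 144, 146, 143, 125, 88, 87, 88, 89]
182 [90, 88, 87, 102, 132, 142, 144, 143, 145, 146, 147, 147, 150, 149, 146, 147, 147, 148, 144, 139, 136, 131, 121, 92, 50, 40, 42, 44, 42, 40, 42, 42, 44, 38, 40, 44, 40, 42, 42, 39, 39, 41, 43, 41, 42, 39, 40, 39, 37, 41, 65, 109, 138, 144, 142, 143, 145, 146, 149, 148, 148, 149, 148, 146, 146, 145, 141, 112, 89, 87, 89, 91]
[87, 87, 87, 88, 87, 85, 86, 111, 128, 130, 140, 146, 147, 147, 147, 146, 146, 141, 139, 138, 88, 51, 43, 42, 41, 40, 41, 40, 40, 41] 0.0670389484461468
rim [[ 42.9 -20.8  55.8]
 [ 42.9  18.8  55.8]] cart bottom [[36.4 -7.2 45.8]
 [36.4  7.2 45.8]]
```

>>> carry_out(deltas="-1 -1 0 0 0 0 1; -1 -1 5 0 0 0 1; -1 -1 9 0 0 0 1; -1 -1 12 0 0 0 1; -1 -1 14 0 0 0 1; -1 -1 16 0 0 0 1; -1 -1 16 0 0 0 1")

```text
time_s: 6.95
eef_pos: [0.5632, 0.2205, 0.0951]
eef_rot: [0.0, 0.997, 0.072, -0.0]
wrist_force: [0.2, -0.6, -0.7]
opening: 0.176
grasp_force: 59.5
```

The cartridge is in the slot freely, with no side force. I'll go on to just above the sled.

>>> carry_out(deltas="0 0 3 0 0 0 1; 0 0 6 0 0 0 1; 0 0 9 0 0 0 1; 0 0 10 0 0 0 1; 0 0 11 0 0 0 1; 0 0 11 0 0 0 1")

```text
time_s: 7.7
eef_pos: [0.5633, 0.2205, 0.0843]
eef_rot: [0.0, 0.997, 0.072, -0.0]
wrist_force: [0.2, -0.7, -1.8]
opening: 0.176
grasp_force: 59.5
```

>>> carry_out(deltas="0 0 1 0 0 0 1; 0 0 2 0 0 0 1; 0 0 3 0 0 0 1; 0 0 4 0 0 0 1; 0 0 5 0 0 0 1; 0 0 5 0 0 0 1")

```text
time_s: 8.45
eef_pos: [0.5634, 0.2205, 0.0796]
eef_rot: [-0.0, 0.997, 0.072, 0.0]
wrist_force: [-1.2, -0.1, 2.9]
opening: 0.176
grasp_force: 60.0
```

The force is up by about 5 N, so the cartridge is on the sled and it is yielding. I'll go slower.

>>> carry_out(deltas="0 0 0.5 0 0 0 1; 0 0 1 0 0 0 1; 0 0 1.5 0 0 0 1; 0 0 2 0 0 0 1; 0 0 2.5 0 0 0 1; 0 0 3 0 0 0 1; 0 0 3 0 0 0 1")

```text
time_s: 9.32
eef_pos: [0.5634, 0.2205, 0.0762]
eef_rot: [-0.0, 0.997, 0.072, 0.0]
wrist_force: [-0.0, -0.5, 3.0]
opening: 0.176
grasp_force: 60.0
```

>>> carry_out(deltas="0 0 0.5 0 0 0 1; 0 0 1 0 0 0 1; 0 0 1 0 0 0 1")

```text
time_s: 9.7
eef_pos: [0.5634, 0.2205, 0.0752]
eef_rot: [-0.0, 0.997, 0.072, 0.0]
wrist_force: [-1.1, -0.9, 2.9]
opening: 0.181
grasp_force: 60.0
```

>>> carry_out(deltas="0 0 0.5 0 0 0 1; 0 0 1 0 0 0 1; 0 0 1 0 0 0 1")

```text
time_s: 10.07
eef_pos: [0.5634, 0.2205, 0.0743]
eef_rot: [-0.0, 0.997, 0.072, 0.0]
wrist_force: [-0.5, -1.0, 3.5]
opening: 0.183
grasp_force: 60.0
```

>>> carry_out(deltas="0 0 0.5 0 0 0 1; 0 0 1 0 0 0 1; 0 0 1 0 0 0 1")

```text
time_s: 10.45
eef_pos: [0.5634, 0.2205, 0.0734]
eef_rot: [-0.0, 0.997, 0.072, 0.0]
wrist_force: [-2.1, -0.8, 5.8]
opening: 0.184
grasp_force: 60.2
```

>>> carry_out(deltas="0 0 0.4 0 0 0 1; 0 0 0.8 0 0 0 1; 0 0 0.8 0 0 0 1")

```text
time_s: 10.82
eef_pos: [0.5634, 0.2205, 0.0729]
eef_rot: [0.0, 0.997, 0.072, 0.0]
wrist_force: [-1.9, -0.0, 6.5]
opening: 0.181
grasp_force: 60.5
```

>>> carry_out(deltas="0 0 0.4 0 0 0 1; 0 0 0.8 0 0 0 1; 0 0 0.8 0 0 0 1")

```text
time_s: 11.2
eef_pos: [0.5635, 0.2205, 0.0724]
eef_rot: [0.0, 0.997, 0.072, 0.0]
wrist_force: [-2.6, -1.5, 8.7]
opening: 0.176
grasp_force: 60.8
```

>>> carry_out(deltas="0 0 0.4 0 0 0 1; 0 0 0.8 0 0 0 1; 0 0 0.8 0 0 0 1; 0 0 0.8 0 0 0 1")

```text
time_s: 11.7
eef_pos: [0.5635, 0.2206, 0.0722]
eef_rot: [0.0, 0.997, 0.072, 0.0]
wrist_force: [-4.2, -1.4, 12.8]
opening: 0.179
grasp_force: 61.5
```

The wrist reads about 14 N at the bumper, so it is firm. I'll release and retreat straight up.

>>> carry_out(deltas="0 0 0 0 0 0 0.7; 0 0 0 0 0 0 0.5; 0 0 0 0 0 0 0.4; 0 0 -5 0 0 0 0.4; 0 0 -30 0 0 0 0.3; 0 0 -80 0 0 0 0; -40 0 -130 0 0 0 0; -90 0 -140 0 0 0 0; -105 0 -140 0 0 0 0; -105 0 -140 0 0 0 0; -105 0 -140 0 0 0 0")

```text
time_s: 13.08
eef_pos: [0.4603, 0.2055, 0.2106]
eef_rot: [0.0, 0.997, 0.072, 0.0]
wrist_force: [1.0, -0.9, -0.9]
opening: 0.998
grasp_force: 0.0
```

```bash
python3 - <<'E'
from h import *
K,X=cam("wrist"); im=vision.camera("wrist"); cv2.imwrite("pics/w4.png",im); np.savez("w4.npz",K=K,X=X,T=pose())
s=vision.camera("side"); c=cv2.resize(s[120:200,255:345],(450,400),interpolation=cv2.INTER_CUBIC)
cv2.imwrite("pics/both4.png",np.hstack([cv2.resize(im[0:230,180:400],(350,366)),cv2.resize(c,(412,366))]))
print(pose().round(4).tolist(), sensors.get_obs()["time_s"])
E
```

```text
[[0.9897, 0.1428, -0.0008, 0.4602], [0.1428, -0.9897, -0.0001, 0.2054], [-0.0008, 0.0, -1.0, 0.2103], [0.0, 0.0, 0.0, 1.0]] 13.175
```

View pics/both4.png

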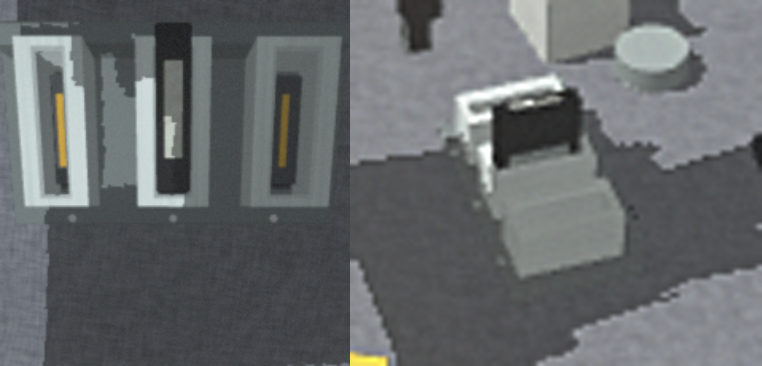

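The cartridge stands upright in the medium bay (left half (173,110), right half (537,125)). The force rose at about the bumper's 4 N/mm, and nothing is touching it. Handing in.

```bash
python3 -c "
from bench import ctrl; print(ctrl.hand_in())"
```

```text
the job is handed in; nothing more can be done
None
```

I handed the job in: the cartridge from the round mat pinched at about 16 mm, and I pressed it into the medium bay until it firmed up at about 14 N (above the advised 10 N, below the 20 N limit). It stands upright there and is released. I judged the depth from the force rise, not from a separate measurement, and `hand_in` returned no verdict.

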